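Clamp the lino stamp in the free bay of the clamp rack

ROBOT

A 6-joint arm with a two-finger parallel gripper is mounted at the origin on a cart in front of the work surface, level with it; the furniture and walls round the work are solid. World frame = base frame: x ahead of the robot, y to its left, z up, the work surface at z = 0. Lengths are in m, angles in rad, forces in N, time in s.
With the tool pointing down it reaches from about 0.35 to 0.775 m from the base axis. Payload 7.3 kg.
Tool frame: the origin (TCP) lies between the finger pads; the fingertips stand ahead of it and the grasp point (between the pads) lies 6 mm ahead of it (robot.tip_extent is the x of the fingertips in the tool frame, in m); x points along the fingers, z is the direction in which the jaws open and shut, and the axes are right-handed (so a half turn about x gives the same grasp; the last joint's range is limited). The gripper opens to 92 mm and grips with 3 to 60 N. Pads are 19 mm wide; open, the fingers measure 130 mm over their backs; the gripper's body (75 mm by 190 mm) begins 47 mm behind the grasp point.
Start: joints at [-1.433, 0.342, 1.524, -0, 1.275, -0.146], TCP at [0.147, -0.504, 0.252] pointing down, gripper open.
Joint ranges: [-2.53, 2.53], [-0.77, 2.02], [0.04, 2.7], [-1, 4.14], [0.28, 2.66], [-3.11, 3.11]. Speed limits (rad/s): [2.57, 2.57, 3.14, 3.14, 3.14, 3.14].

INTERFACE

Orientations are given as [roll, pitch, yaw] about the fixed x, y, z axes, in that order (R = Rz(yaw) Ry(pitch) Rx(roll)).
In Python, from cell import robot gives the robot as it stands. The module is installed in compiled form; this text tells all that it offers.
- The arm moves only by the shell command python3 -m creep 'ROWS' [FORCE]. ROWS is JSON, a list of rows, each an object with "translation": the shift along the tool's x, y, z in m, a list of three; "twist": the turn, a rotation vector about the tool's x, y, z in rad, a list of three; "hand": the opening in per cent of the stroke, from 0 (shut) to 100 (fully open). A call has 1 to 5 rows; each row is the pose to reach, as a shift and turn from the pose measured when the call began, along the tool's axes at that moment; what a row does not reach only later rows make up. A row lasts 1/10 s, in which the tool goes at most 50 mm and 8.59 degrees, less where a joint would pass 70% of its speed; a pose out of reach is approached as far as the arm can. A call with a gripper value outside its range is refused whole. The fingers move at their own pace and stop on an object; FORCE is the grip in N (left out, the last holds). Time passes only in rows, so rows that repeat a pose let the fingers close. It gives the time, the measured TCP pose, the force and the opening at its end, in the units of the state.
- robot.observe(): the state, without advancing time (a new reading comes with each control period).
- robot.read_camera(name): name is "scene" or "top" or "wrist"; returns the picture (384x512x3 uint8, blue, green, red); there is no depth.
- robot.calibration(name): a dict with "intrinsics" (3x3 intrinsics, pixels), "cam_to_world" (4x4, takes a point from camera to world coordinates); the wrist camera has in their place "mount" (4x4, takes a point from camera to tool coordinates, whose origin is the TCP and whose axes are the tool frame's). Camera axes: x right, y up, looking along -z (the intrinsics and any distortion apply to the point x, -y, -z); pixel columns grow to the right and rows downward; lengths in m; the calibration is good to about 2 mm. A picture is of the moment at which its call begins: read the wrist's pose just before it. calibration takes no time and is no camera call.
- robot.hand_in(): hands the job in, once; it reports no verdict.
The state is a dict: "time": time; "qpos": joint angles; "qvel": joint speeds; "joint_efforts": joint torques, N m; "tool_pos": TCP position; "tool_rot": TCP orientation; "contact_force": force on the tool from outside, world axes, zero at the start; "torque": the same for the moment, N m; "opening": finger opening in m.
Only numpy, scipy, OpenCV 4.12 (cv2) and the standard library are available. Lean on these libraries where they do the work, as an engineer would, in place of code of your own. Each camera call takes 0.05 s, during which the arm holds its last target. There are 200 camera calls.

TASK

Lay the loose lino stamp flat, printing side up, in the empty bay of the three-bay clamp rack. Then turn only that bay's knob clockwise, feeling for the moment the stamp is gripped, until it is clamped firmly (about 9 newtons) but gently enough not to crush it. Let go, and do not touch the two neighbouring clamps and their knobs or disturb the glue stick and the ink pot.

Things in the scene. Friction and masses are not known exactly. Their poses are not given: they have to be found in the camera images.
- stamp: Loose lino stamp, 50 (x) x 32 (y) x 28 (z) mm, 60 g: a pale wood block with a grey-green lino face carved with a leaf sprig on top. Starts lying flat on the table, face up. Origin at the centre of its underside; it may lie in the bay either way round (half turn).
- clamp_a: The empty bench clamp, 156 x 60 mm, in any of the three places of the row. Origin under its centre, 12 mm above the table; +x runs from its knob to its back plate, z up. Knob axis at x -52 mm, knob housing x -74 to -30, top z 40. Jaw and back plate are 30 mm wide, z 12 to 37; above z 28 they lean away from the bay as a lead-in. The bay is open at both sides (y).
- bay_a (a point): Middle of the empty bay's floor, 22 mm above the table, axes as the clamp (at its x 19.5 mm). From here the jaw face is at x -29.5 mm (+-1.2) when the knob reads 0, the back plate face at x +29.5 (+-2.5); both are set by hand and not measured. The stamp lies on this floor, long side along x (within 0.12 rad), y = 0 within 7 mm, between jaw and plate.
- knob_a (a joint): Knob of the empty clamp, rad, growing clockwise seen from above; each rad moves the jaw 10 mm to the back plate. Starts at 0 to 0.15, range -0.5 to 2.2; stays where left (friction 0.16 N m). With the stamp against the back plate (knob at about 0.5 to 1.3) the jaw's spring, 6 N/mm, is compressed: each further 0.1 rad adds 6 N of clamping force and 0.06 N m of knob torque.
- knob_a_grip (a point): Grip point of that knob on its vertical axis, 82 mm above the table. Black bar grip 36 x 12 mm, 58 to 88 mm above the table, on a disc of radius 18 mm; x axis along the bar (along the clamp's x when the knob reads 0). Next knob axes 64 mm away along the row. Turn to 0.09 N m above free turning (9 N on the stamp; 4 to 14 N is right, over 20 crushes it).
- carriage: Sliding carriage of the empty clamp; carries the spring jaw, geared to the knob (10 mm per rad). The clamping force is that between it, with its jaw, and the stamp. Its origin coincides with the clamp's when the knob reads 0.
- clamp_b: A bench clamp unit 156 (x) x 60 (y) mm, fixed to the rack. Origin under its centre, 12 mm above the table; +x runs from its knob to its back plate, z up. Already holds a brown stamp; same build as the empty one. Leave alone.
- clamp_c: A bench clamp unit 156 (x) x 60 (y) mm, fixed to the rack. Origin under its centre, 12 mm above the table; +x runs from its knob to its back plate, z up. Already holds a blue-grey stamp; same build as the empty one. Leave alone.
- knob_b_tip (a point): Pointer end on top of clamp_b's knob, 18 mm from its axis, 87 mm above the table. Must stay put.
- knob_c_tip (a point): Pointer end on top of clamp_c's knob, 18 mm from its axis, 87 mm above the table. Must stay put.
- glue_stick: Glue stick standing upright, 26 mm thick, 87 mm tall; origin under its centre. Bystander.
- ink_pot: Ink pot with green lid, 48 mm across, 50 mm tall; origin under its centre. Bystander.
Things that resemble listed ones, but are neither listed nor needed, are in the scene too. Several things have the shape of the stamp; the one meant has the colours described above.

How it is judged:
By the outcome, as a careful person would: the job done as asked, in the order asked, and still so for the second after the job is handed in, with the robot touching nothing.
It also fails if it takes over 72 s, if anything falls off the work surface, if the arm or the gripper's body presses on something with over 40 N, if the wrist force passes 120 N, or if a joint passes its speed limit or range.

## Working session

There is one attempt and no reset: what is moved stays moved. The work goes in short steps, Python scripts to look and compute and a shell command to move; the robot and the scene stay as the last step left them, time stands still between calls to the robot, and variables do not carry over. Pictures are saved under pics/ and viewed, about 8 in all and at most 12, crops included, and the job is handed in when it is done.

```bash
mkdir -p pics
python3 - <<'E'
from cell import robot
import cv2,numpy as np
o=robot.observe(); print({k:np.round(v,3).tolist() for k,v in o.items()}, robot.tip_extent)
for n in("top","scene"):
    cv2.imwrite(f"pics/{n}0.png",robot.read_camera(n)); c=robot.calibration(n); print(n,{k:np.round(v,4).tolist() if not isinstance(v,str) else v for k,v in c.items()})
print(robot.calibration("wrist"))
E
```

```text
{'time': 0.0, 'qpos': [-1.433, 0.343, 1.525, -0.0, 1.275, -0.146], 'qvel': [-0.0, -0.001, -0.0, 0.0, 0.001, 0.0], 'joint_efforts': [-0.0, -43.124, -24.423, 0.072, 0.056, -0.0], 'tool_pos': [0.147, -0.504, 0.251], 'tool_rot': [3.002, 1.569, 1.715], 'contact_force': [-0.023, -0.557, -0.059], 'torque': [0.03, -0.044, 0.028], 'opening': 0.092} 0.025
top {'intrinsics': [[394.4283, 0.0, 247.9228], [0.0, 394.4283, 192.2593], [0.0, 0.0, 1.0]], 'cam_to_world': [[-0.006, 0.9901, -0.1401, 0.3804], [-1.0, -0.0059, 0.0017, 0.0715], [0.0009, 0.1401, 0.9901, 1.4595], [0.0, 0.0, 0.0, 1.0]]}
scene {'intrinsics': [[488.3059, 0.0, 249.9673], [0.0, 488.3059, 191.6269], [0.0, 0.0, 1.0]], 'cam_to_world': [[-0.8662, 0.2588, -0.4275, -0.0269], [-0.4996, -0.4723, 0.7262, 1.1486], [-0.014, 0.8426, 0.5384, 0.8864], [0.0, 0.0, 0.0, 1.0]]}
{'intrinsics': array([[344.93068132,   0.        , 253.66982937],
       [  0.        , 344.93068132, 195.13552294],
       [  0.        ,   0.        ,   1.        ]]), 'mount': array([[ 3.41401280e-04,  3.00312622e-01, -9.53840769e-01,
        -1.31004770e-01],
       [-5.08973311e-04,  9.53840753e-01,  3.00312434e-01,
         8.04675996e-02],
       [ 9.99999812e-01,  3.82952444e-04,  4.78493564e-04,
        -5.26995075e-04],
       [ 0.00000000e+00,  0.00000000e+00,  0.00000000e+00,
         1.00000000e+00]])}
```

View pics/top0.png

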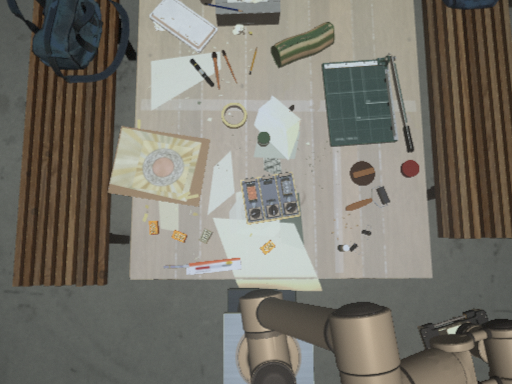

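View pics/scene0.png

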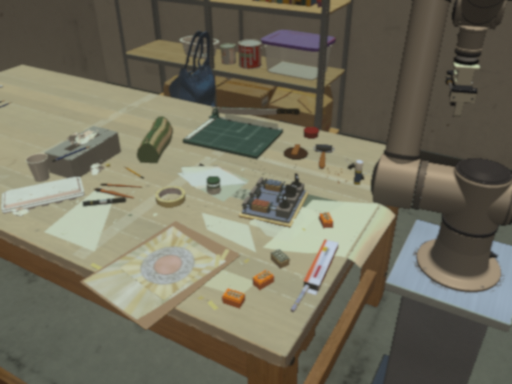

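The top view shows the rack at about (271,196). Stamp-shaped candidates are at (206,236), which is grey-green, and at (153,228), (179,236) and (267,247), which are orange. The ink pot is at (263,138). I choose (206,236) and will check it and the rack in one enlarged crop.

```bash
cat > h.py <<'E'
from cell import robot
import numpy as np,cv2
from scipy.spatial.transform import Rotation as R
def T_tool():
    o=robot.observe(); T=np.eye(4); T[:3,:3]=R.from_euler('xyz',o['tool_rot']).as_matrix(); T[:3,3]=o['tool_pos']; return T
def shot(n,f=None):
    T=T_tool(); c=robot.calibration(n); im=robot.read_camera(n)
    M=T@c['mount'] if n=='wrist' else c['cam_to_world']
    if f: cv2.imwrite(f,im); np.savez(f+'.npz',M=M,K=c['intrinsics'])
    return im,M,c['intrinsics']
def p2w(u,v,z,M,K):
    d=np.linalg.solve(K,[u,v,1.]); d=M[:3,:3]@(d*[1,-1,-1]); t=(z-M[2,3])/d[2]; return M[:3,3]+t*d
def w2p(P,M,K):
    q=M[:3,:3].T@(np.array(P)-M[:3,3]); q=q*[1,-1,-1]; q=K@q; return q[:2]/q[2]
def goto(P,Rm,label=''):
    "shift & rotvec in tool axes from now to target"
    T=T_tool(); print(label,'tr',np.round(T[:3,:3].T@(np.array(P)-T[:3,3]),4).tolist(),'tw',np.round(R.from_matrix(T[:3,:3].T@Rm).as_rotvec(),3).tolist())
def down(yaw):
    "tool x down, tool z (jaw opening) along world direction yaw"
    x=np.array([0,0,-1.]); z=np.array([np.cos(yaw),np.sin(yaw),0]); return np.c_[x,np.cross(z,x),z]
E
python3 - <<'E'
from h import *
im,M,K=shot('top')
a=cv2.resize(im[150:260,135:305],None,fx=4.7,fy=4.7,interpolation=cv2.INTER_CUBIC); cv2.imwrite('pics/c1.png',a)
for u,v,z in[(206,236,.028),(271,196,.05),(263,138,.05),(267,247,.02)]: print(u,v,p2w(u,v,z,M,K).round(3))
print(T_tool().round(3))
E
```

```text
206 236 [0.424 0.221 0.028]
271 196 [ 0.566 -0.014  0.05 ]
263 138 [0.781 0.012 0.05 ]
267 247 [0.384 0.001 0.02 ]
[[-0.     0.96   0.28   0.147]
 [ 0.001  0.28  -0.96  -0.504]
 [-1.     0.    -0.001  0.251]
 [ 0.     0.     0.     1.   ]]
```

View pics/c1.png

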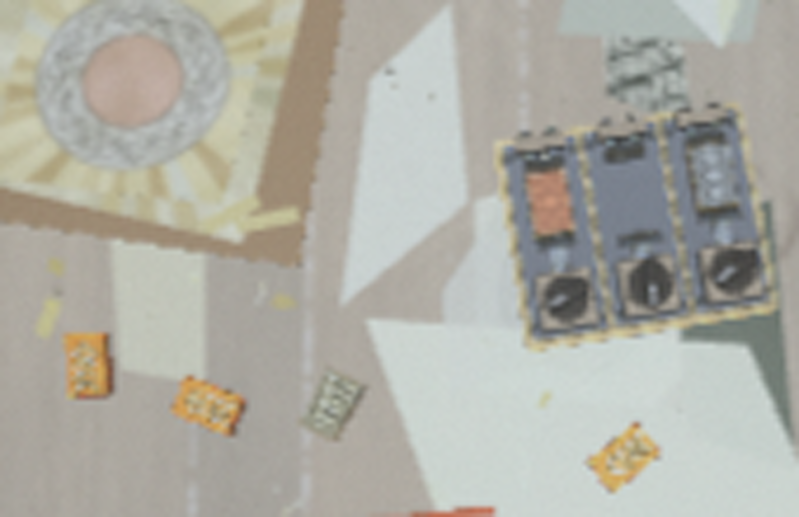

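The crop shows the grey-green stamp at crop (335,405), the only grey-green one since the others are orange. The empty bay is the middle clamp, between the brown stamp on the left and the blue-grey one on the right. I'll move the wrist camera over the rack.

```bash
r='{"translation":[-0.03,0.538,-0.368],"twist":[0.13,0,0],"hand":100}'; 
python3 -m creep '[{"translation":[-0.03,0.538,-0.368],"twist":[0.13,0,0],"hand":100},{"translation":[-0.03,0.538,-0.368],"twist":[0.13,0,0],"hand":100},{"translation":[-0.03,0.538,-0.368],"twist":[0.13,0,0],"hand":100},{"translation":[-0.03,0.538,-0.368],"twist":[0.13,0,0],"hand":100},{"translation":[-0.03,0.538,-0.368],"twist":[0.13,0,0],"hand":100}]' 20
python3 - <<'E'
from h import *
goto([.56,0,.28],down(-1.42))
E
```

```text
time: 0.65
tool_pos: [0.3061, -0.3092, 0.2632]
tool_rot: [3.058, 1.57, 1.641]
contact_force: [-0.0, -0.0, 0.3]
opening: 0.0917
 tr [-0.0164, 0.2981, -0.2668] tw [0.002, -0.001, -0.0]
```

```bash
python3 -m creep '[{"translation":[-0.0164,0.298,-0.267],"twist":[0,0,0],"hand":100},{"translation":[-0.0164,0.298,-0.267],"twist":[0,0,0],"hand":100},{"translation":[-0.0164,0.298,-0.267],"twist":[0,0,0],"hand":100},{"translation":[-0.0164,0.298,-0.267],"twist":[0,0,0],"hand":100},{"translation":[-0.0164,0.298,-0.267],"twist":[0,0,0],"hand":100}]'
python3 - <<'E'
from h import *
goto([.56,0,.28],down(-1.42))
E
```

```text
time: 1.15
tool_pos: [0.4645, -0.1157, 0.2737]
tool_rot: [3.048, 1.57, 1.63]
contact_force: [1.0, -0.2, 0.8]
opening: 0.092
 tr [-0.0062, 0.1121, -0.0997] tw [0.002, -0.001, -0.0]
```

```bash
python3 -m creep '[{"translation":[-0.006,0.112,-0.1],"twist":[0,0,0],"hand":100},{"translation":[-0.006,0.112,-0.1],"twist":[0,0,0],"hand":100},{"translation":[-0.006,0.112,-0.1],"twist":[0,0,0],"hand":100},{"translation":[-0.006,0.112,-0.1],"twist":[0,0,0],"hand":100},{"translation":[-0.006,0.112,-0.1],"twist":[0,0,0],"hand":100}]'
python3 - <<'E'
from h import *
im,M,K=shot('wrist','pics/w1.png')
cv2.imwrite('pics/w1b.png',cv2.resize(im,None,fx=1.56,fy=1.56,interpolation=cv2.INTER_CUBIC))
E
```

```text
time: 1.65
tool_pos: [0.5599, 0.0013, 0.279]
tool_rot: [-2.264, 1.569, 2.604]
contact_force: [-0.2, -0.1, -0.3]
opening: 0.0919
```

View pics/w1b.png

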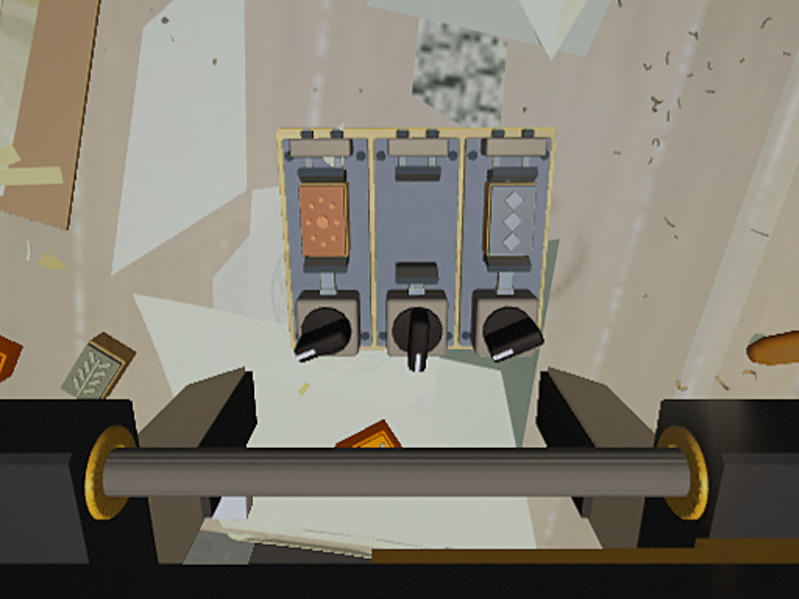

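The wrist view (799-px scaling) shows the middle bay empty, with its screws at (381,156), (452,156), (381,335) and (453,335) and its knob at about (417,330). Brown is on the left, blue-grey on the right, and the leaf stamp is at (97,367).

Run:
```python
from h import *
d=np.load('pics/w1.png.npz');M,K=d['M'],d['K']
def f(n,u,v,z): print(n,p2w(u/1.5605,v/1.5605,z,M,K).round(4))
f('scr bl',381,156,.022);f('scr br',452,156,.022);f('scr fl',381,335,.022);f('scr fr',453,335,.022)
f('rack',277,131,.018);f('rack',555,131,.018);f('rack',551,350,.018);f('rack',288,350,.018)
f('knobdisc',417,330,.058);f('tip',417,367,.087);f('bar inner',418,309,.088)
f('jawL',396,263,.049);f('jawR',437,263,.049);f('backL',397,180,.049);f('backR',440,180,.049)
f('stampface',97,362,.028)
f('divL',370,138,.022);f('divL',374,345,.022);f('divR',464,138,.022);f('divR',460,345,.022)
f('brown',324,221,.05);f('blue',512,221,.05)
```

```text
scr bl [0.6235 0.0226 0.022 ]
scr br [ 0.6312 -0.0262  0.022 ]
scr fl [0.492  0.0031 0.022 ]
scr fr [ 0.5006 -0.0516  0.022 ]
rack [0.6287 0.0964 0.018 ]
rack [ 0.6585 -0.0939  0.018 ]
rack [ 0.4988 -0.1305  0.018 ]
rack [0.4667 0.0733 0.018 ]
knobdisc [ 0.5133 -0.0201  0.058 ]
tip [ 0.4983 -0.0215  0.087 ]
bar inner [ 0.538  -0.0154  0.088 ]
jawL [0.5561 0.0015 0.049 ]
jawR [ 0.5605 -0.0263  0.049 ]
backL [0.6112 0.0094 0.049 ]
backR [ 0.6156 -0.0184  0.049 ]
stampface [0.4384 0.2163 0.028 ]
divL [0.6342 0.0318 0.022 ]
divL [0.483  0.0073 0.022 ]
divR [ 0.6442 -0.0321  0.022 ]
divR [ 0.4933 -0.0585  0.022 ]
brown [0.5773 0.0535 0.05  ]
blue [ 0.5968 -0.0706  0.05  ]
```

```bash
python3 -m creep '[{"translation":[0.03,-0.147,-0.229],"twist":[0,0,0],"hand":100},{"translation":[0.03,-0.147,-0.229],"twist":[0,0,0],"hand":100},{"translation":[0.03,-0.147,-0.229],"twist":[0,0,0],"hand":100},{"translation":[0.03,-0.147,-0.229],"twist":[0,0,0],"hand":100},{"translation":[0.03,-0.147,-0.229],"twist":[0,0,0],"hand":100}]'; 
python3 -m creep '[{"translation":[0.0,-0.015,-0.022],"twist":[0,0,0],"hand":60},{"translation":[0,-0.015,-0.022],"twist":[0,0,0],"hand":60},{"translation":[0,-0.015,-0.022],"twist":[0,0,0],"hand":60}]'
python3 - <<'E'
from h import *
im,M,K=shot('wrist','pics/w2.png')
cv2.imwrite('pics/w2b.png',cv2.resize(im,None,fx=1.5605,fy=1.5605,interpolation=cv2.INTER_CUBIC))
E
```

```text
time: 2.2
tool_pos: [0.3931, 0.1855, 0.2523]
tool_rot: [-2.198, 1.569, 2.666]
contact_force: [0.9, 0.7, 0.8]
opening: 0.0919
time: 2.5
tool_pos: [0.3749, 0.2041, 0.2528]
tool_rot: [-2.915, 1.57, 1.948]
contact_force: [0.5, 0.4, -0.3]
opening: 0.0725
```

View pics/w2b.png

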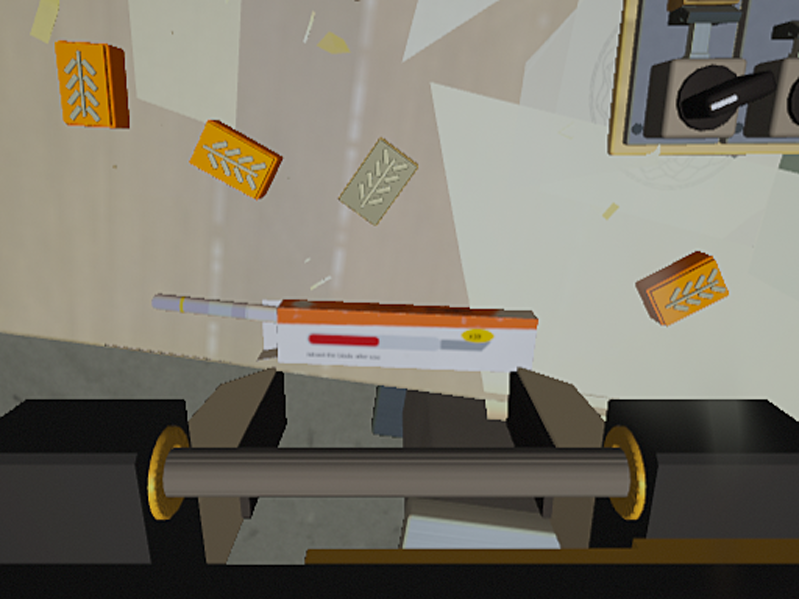

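The stamp face corners are (379,138), (417,163), (376,225) and (338,198), and it is alone on the bare table.

Run:
```python
from h import *
d=np.load('pics/w2.png.npz');M,K=d['M'],d['K']
c=np.array([p2w(u/1.5605,v/1.5605,.028,M,K) for u,v in[(379,138),(417,163),(376,225),(338,198)]])
m=c.mean(0);L=(c[0]+c[1]-c[2]-c[3])/2;S=(c[1]+c[2]-c[0]-c[3])/2
print(m.round(4),np.hypot(*L[:2]),np.hypot(*S[:2]),np.arctan2(L[1],L[0]),np.arctan2(S[1],S[0]))
yaw=np.arctan2(L[1],L[0])-np.pi/2
goto([m[0],m[1],.12],down(yaw),'pre'); goto([m[0],m[1],.029],down(yaw),'grasp')
print(robot.observe()['qpos'].round(3))
```

```text
[0.4241 0.2243 0.028 ] 0.047019505371979374 0.02942197359730991 -0.4585802820812957 -2.014470304943128
pre tr [0.1327, 0.0512, -0.0129] tw [0.608, -0.0, 0.0]
grasp tr [0.2237, 0.0512, -0.0128] tw [0.608, -0.0, 0.0]
[3.170e-01 1.610e-01 1.768e+00 1.000e-03 1.212e+00 1.738e+00]
```

```bash
python3 -m creep '[{"translation":[0.1327,0.0512,-0.0129],"twist":[0.6,0,0],"hand":58},{"translation":[0.1327,0.0512,-0.0129],"twist":[0.6,0,0],"hand":58},{"translation":[0.1327,0.0512,-0.0129],"twist":[0.6,0,0],"hand":58},{"translation":[0.1327,0.0512,-0.0129],"twist":[0.6,0,0],"hand":58},{"translation":[0.15,0.0512,-0.0129],"twist":[0.6,0,0],"hand":58}]'
python3 - <<'E'
from h import *
im,M,K=shot('wrist','pics/w3.png')
cv2.imwrite('pics/w3b.png',cv2.resize(im,None,fx=1.5605,fy=1.5605,interpolation=cv2.INTER_CUBIC))
goto([.4241,.2243,.029],down(-.451-np.pi/2))
E
```

```text
time: 3.05
tool_pos: [0.4261, 0.223, 0.102]
tool_rot: [3.122, 1.57, 1.094]
contact_force: [0.3, 0.0, 1.0]
opening: 0.0533
 tr [0.0705, -0.0009, -0.0018] tw [-0.003, 0.003, 0.003]
```

View pics/w3b.png

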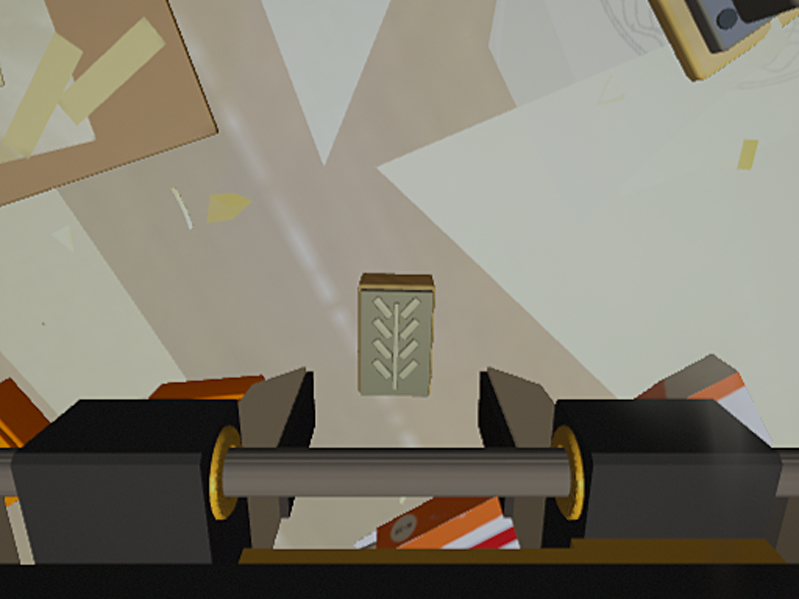

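The stamp sits square between the fingers, with face corners (359,290), (434,291), (431,395) and (359,395).

Run:
```python
from h import *
d=np.load('pics/w3.png.npz');M,K=d['M'],d['K']
c=np.array([p2w(u/1.5605,v/1.5605,.028,M,K) for u,v in[(359,290),(434,291),(431.5,395),(359,395)]])
m=c.mean(0);L=(c[0]+c[1]-c[2]-c[3])/2;S=(c[1]+c[2]-c[0]-c[3])/2
print(m.round(4),np.hypot(*L[:2]),np.hypot(*S[:2]),np.arctan2(L[1],L[0]),np.arctan2(S[1],S[0])+np.pi/2)
goto([m[0],m[1],.029],down(-.45-np.pi/2))
```

```text
[0.4249 0.2234 0.028 ] 0.04579931738195555 0.030127379672655687 -0.46928145643208263 -0.4651502923921975
 tr [0.0705, 0.0002, -0.0013] tw [-0.004, 0.003, 0.003]
```

```bash
python3 -m creep '[{"translation":[0.045,0,-0.0013],"twist":[0.01,0.003,0.003],"hand":58},{"translation":[0.0705,0,-0.0013],"twist":[0.01,0.003,0.003],"hand":58},{"translation":[0.0705,0,-0.0013],"twist":[0.01,0.003,0.003],"hand":58}]' 20
python3 -m creep '[{"translation":[0,0,0],"twist":[0,0,0],"hand":20},{"translation":[0,0,0],"twist":[0,0,0],"hand":20},{"translation":[0,0,0],"twist":[0,0,0],"hand":20},{"translation":[0,0,0],"twist":[0,0,0],"hand":20},{"translation":[0,0,0],"twist":[0,0,0],"hand":20}]' 20
python3 -m creep '[{"translation":[0,0,0],"twist":[0,0,0],"hand":20},{"translation":[-0.05,0,0],"twist":[0,0,0],"hand":20},{"translation":[-0.1,0,0],"twist":[0,0,0],"hand":20},{"translation":[-0.12,0,0],"twist":[0,0,0],"hand":20},{"translation":[-0.12,0,0],"twist":[0,0,0],"hand":20}]' 20
python3 - <<'E'
from h import *
u=np.array([.9875,.1573]);n=np.array([-.1573,.9875]);
p=.545*u-.1006*n
goto([*p,.16],down(.158-np.pi/2)); print(p)
E
```

```text
time: 3.4
tool_pos: [0.4251, 0.2219, 0.0272]
tool_rot: [-0.82, 1.569, -2.857]
contact_force: [1.3, -0.3, 0.4]
opening: 0.0534
time: 3.9
tool_pos: [0.4255, 0.2219, 0.0278]
tool_rot: [-0.573, 1.57, -2.61]
contact_force: [0.9, -1.8, 4.0]
opening: 0.0316
time: 4.4
tool_pos: [0.4272, 0.2227, 0.1509]
tool_rot: [2.351, 1.565, 0.315]
contact_force: [-0.7, -1.0, -1.2]
opening: 0.032
 tr [-0.0088, 0.2194, 0.1542] tw [-0.623, -0.003, -0.005]
[ 0.55401188 -0.013614  ]
```

```bash
python3 -m creep '[{"translation":[-0.009,0.191,0.175],"twist":[-0.623,0,0],"hand":20},{"translation":[-0.009,0.191,0.175],"twist":[-0.623,0,0],"hand":20},{"translation":[-0.009,0.191,0.175],"twist":[-0.623,0,0],"hand":20},{"translation":[-0.009,0.191,0.175],"twist":[-0.623,0,0],"hand":20},{"translation":[-0.009,0.191,0.175],"twist":[-0.623,0,0],"hand":20}]' 20
python3 - <<'E'
from h import *
p=.51*np.array([.9875,.1573])-.1006*np.array([-.1573,.9875])
goto([*p,.16],down(.158-np.pi/2))
E
```

```text
time: 4.9
tool_pos: [0.5064, 0.012, 0.1569]
tool_rot: [2.118, 1.567, 0.71]
contact_force: [1.2, 0.8, -0.4]
opening: 0.0323
 tr [-0.0031, 0.0079, 0.0329] tw [0.006, -0.002, -0.003]
```

```bash
python3 -m creep '[{"translation":[-0.003,0.008,0.033],"twist":[0.006,-0.002,-0.003],"hand":20},{"translation":[-0.003,0.008,0.033],"twist":[0.006,-0.002,-0.003],"hand":20},{"translation":[-0.003,0.008,0.033],"twist":[0.006,-0.002,-0.003],"hand":20},{"translation":[-0.003,0.008,0.033],"twist":[0.006,-0.002,-0.003],"hand":20}]' 20
python3 - <<'E'
from h import *
im,M,K=shot('wrist','pics/w4.png')
cv2.imwrite('pics/w4b.png',cv2.resize(im,None,fx=1.5605,fy=1.5605,interpolation=cv2.INTER_CUBIC))
print(T_tool().round(4))
E
```

```text
time: 5.3
tool_pos: [0.5186, -0.0181, 0.1589]
tool_rot: [-2.163, 1.569, 2.708]
contact_force: [0.6, 0.4, -1.1]
opening: 0.0318
[[-1.500e-03  9.874e-01  1.582e-01  5.187e-01]
 [ 7.000e-04  1.582e-01 -9.874e-01 -1.790e-02]
 [-1.000e+00 -1.300e-03 -9.000e-04  1.592e-01]
 [ 0.000e+00  0.000e+00  0.000e+00  1.000e+00]]
```

View pics/w4b.png

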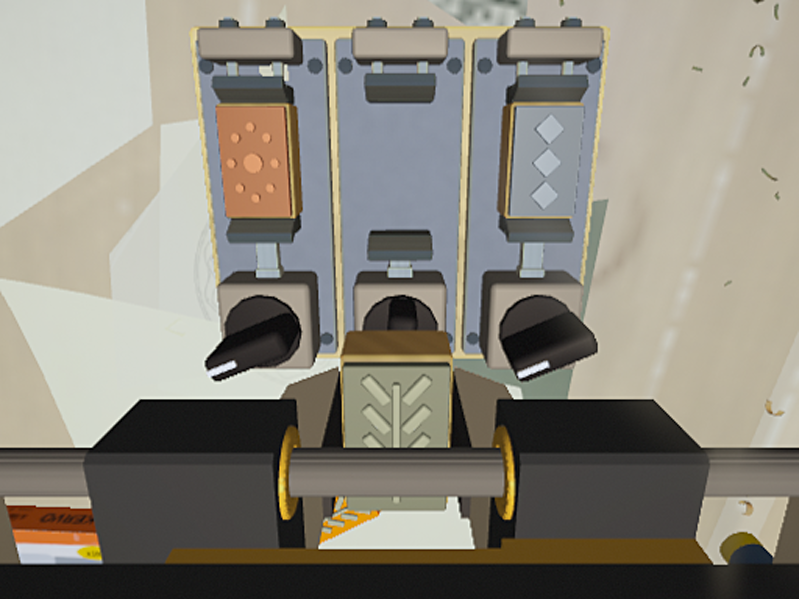

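Run:
```python
from h import *
d=np.load('pics/w4.png.npz');M,K=d['M'],d['K'];T=T_tool()
U=np.array([.9875,.1573]);N=np.array([-.1573,.9875])
def f(n,u,v,z):
    p=p2w(u/1.5605,v/1.5605,z,M,K);print(n,'u %.4f n %.4f'%(U@p[:2],N@p[:2]))
t=T[:2,3];print('tcp',U@t,N@t)
f('stamp far L',342,362,T[2,3]);f('far R',449.5,362,T[2,3]);f('near L',340,510,T[2,3]);f('near R',447,510,T[2,3])
f('plate top L',365,76,.049);f('plate top R',435,76,.049);f('plate botL',365,101,.024);f('plate botR',434,101,.024)
f('jaw botL',370,232,.024);f('jaw botR',431,232,.024);f('jaw topL',367,258,.049);f('jaw topR',433,258,.049)
f('knob',400,327,.058)
for p in[(345,66),(454,66)]: f('scr',*p,.022)
f('divL',334,80,.022);f('divL',338,350,.022);f('divR',469,80,.022);f('divR',459,350,.022)
f('brown far',252,105,.05);f('brown near',258,217,.05);f('blue',545,104,.05);f('blue',540,217,.05)
print('cam',U@M[:2,3],N@M[:2,3],M[2,3])
```

```text
tcp 0.5094251870027658 -0.09928911521829842
stamp far L u 0.5327 n -0.0848
far R u 0.5327 n -0.1131
near L u 0.4861 n -0.0828
near R u 0.4862 n -0.1137
plate top L u 0.6128 n -0.0861
plate top R u 0.6128 n -0.1150
plate botL u 0.6044 n -0.0845
plate botR u 0.6044 n -0.1164
jaw botL u 0.5435 n -0.0859
jaw botR u 0.5435 n -0.1162
jaw topL u 0.5359 n -0.0856
jaw topR u 0.5359 n -0.1158
knob u 0.5057 n -0.1007
scr u 0.6196 n -0.0755
scr u 0.6195 n -0.1254
divL u 0.6136 n -0.0703
divL u 0.4795 n -0.0677
divR u 0.6136 n -0.1325
divR u 0.4795 n -0.1326
brown far u 0.6015 n -0.0386
brown near u 0.5547 n -0.0375
blue u 0.6018 n -0.1611
blue u 0.5547 n -0.1628
cam 0.5899186280951197 -0.09912764047532095 0.289755859254985
```

The stamp is held square. The jaw face is at u≈0.5435, the back plate at u≈0.6044 and the lateral centre is −0.1005, so the bay middle is at u≈0.574.

```bash
cat >> h.py <<'E'
U=np.array([.9875,.1573]);N=np.array([-.1573,.9875])
def un():
    t=T_tool()[:2,3];return U@t,N@t
def bay(u,n,z,dy=0): goto([*(u*U+n*N),z],down(.158-np.pi/2+dy))
E
python3 -m creep '[{"translation":[0,0.0646,0.0012],"twist":[0,-0.002,0],"hand":20},{"translation":[0,0.0646,0.0012],"twist":[0,-0.002,0],"hand":20},{"translation":[0.04,0.0646,0.0012],"twist":[0,-0.002,0],"hand":20},{"translation":[0.079,0.0646,0.0012],"twist":[0,-0.002,0],"hand":20},{"translation":[0.079,0.0646,0.0012],"twist":[0,-0.002,0],"hand":20}]' 20
python3 - <<'E'
from h import *
print(un());bay(.574,-.1005,.051)
E
```

```text
time: 5.85
tool_pos: [0.5787, -0.0068, 0.0752]
tool_rot: [-1.769, 1.559, 3.105]
contact_force: [-0.9, 0.1, 0.4]
opening: 0.0318
(np.float64(0.5703940777119638), np.float64(-0.09775656694070642))
 tr [0.0241, 0.0038, 0.0028] tw [0.003, -0.002, 0.012]
```

```bash
python3 -m creep '[{"translation":[0,0.0038,0.0028],"twist":[0.003,0,0.012],"hand":20},{"translation":[0,0.0038,0.0028],"twist":[0.003,0,0.012],"hand":20},{"translation":[0,0.0038,0.0028],"twist":[0.003,0,0.012],"hand":20}]' 20
python3 - <<'E'
from h import *
print(un());bay(.574,-.1005,.051)
E
```

```text
time: 6.15
tool_pos: [0.5839, -0.0089, 0.077]
tool_rot: [1.957, 1.567, 0.545]
contact_force: [0.1, 0.7, -0.5]
opening: 0.0321
(np.float64(0.5752073501590516), np.float64(-0.10066046961862703))
 tr [0.026, -0.0014, -0.0001] tw [0.0, -0.001, -0.003]
```

```bash
python3 -m creep '[{"translation":[0.012,-0.0008,0],"twist":[0,0,0],"hand":20},{"translation":[0.022,-0.0008,0],"twist":[0,0,0],"hand":20},{"translation":[0.025,-0.0008,0],"twist":[0,0,0],"hand":20},{"translation":[0.026,-0.0008,0],"twist":[0,0,0],"hand":20},{"translation":[0.026,-0.0008,0],"twist":[0,0,0],"hand":20}]' 20
python3 - <<'E'
from h import *
print(un());bay(.574,-.1005,.0505)
im,M,K=shot('wrist','pics/w5.png')
cv2.imwrite('pics/w5b.png',cv2.resize(im,None,fx=1.5605,fy=1.5605,interpolation=cv2.INTER_CUBIC))
E
```

```text
time: 6.65
tool_pos: [0.5832, -0.0091, 0.0508]
tool_rot: [2.031, 1.567, 0.618]
contact_force: [0.2, 0.1, -0.4]
opening: 0.032
(np.float64(0.5744499269002251), np.float64(-0.10068158566227269))
 tr [0.0003, -0.0005, -0.0002] tw [0.0, -0.001, -0.003]
```

View pics/w5b.png

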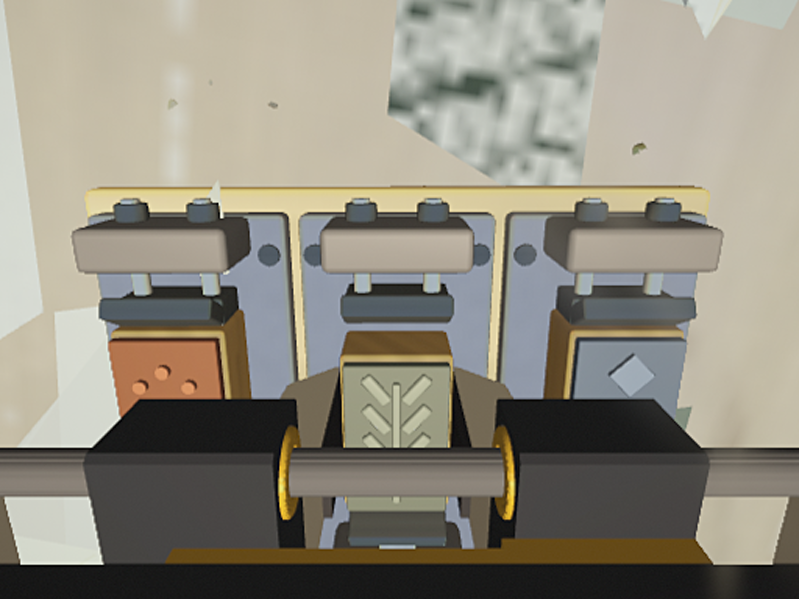

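The stamp is between the plate (343–453, 290–320) and the jaw (near 525), square and centred. I'll lower it the last millimetre, then release.

```bash
python3 -m creep '[{"translation":[0.001,-0.0003,0],"twist":[0,0,0],"hand":20},{"translation":[0.002,-0.0003,0],"twist":[0,0,0],"hand":20},{"translation":[0.002,-0.0003,0],"twist":[0,0,0],"hand":20}]' 20
python3 -m creep '[{"translation":[0,0,0],"twist":[0,0,0],"hand":47},{"translation":[0,0,0],"twist":[0,0,0],"hand":47},{"translation":[0,0,0],"twist":[0,0,0],"hand":47},{"translation":[0,0,0],"twist":[0,0,0],"hand":47}]' 20
python3 -m creep '[{"translation":[-0.04,0,0],"twist":[0,0,0],"hand":47},{"translation":[-0.08,0,0],"twist":[0,0,0],"hand":47},{"translation":[-0.1,0,0],"twist":[0,0,0],"hand":47},{"translation":[-0.1,0,0],"twist":[0,0,0],"hand":47}]' 20
python3 - <<'E'
from h import *
bay(.505,-.1007,.15)
E
```

```text
time: 7.0
tool_pos: [0.5833, -0.0091, 0.0499]
tool_rot: [1.799, 1.566, 0.387]
contact_force: [-0.5, 0.2, 4.9]
opening: 0.0318
time: 7.4
tool_pos: [0.5833, -0.0091, 0.0497]
tool_rot: [1.823, 1.566, 0.411]
contact_force: [0.2, 0.3, -0.0]
opening: 0.0431
time: 7.8
tool_pos: [0.5847, -0.0096, 0.1532]
tool_rot: [1.478, 1.56, 0.065]
contact_force: [0.6, -0.8, 0.4]
opening: 0.043
 tr [0.0024, -0.0709, -0.0007] tw [0.0, 0.001, -0.011]
```

```bash
python3 -m creep '[{"translation":[-0.01,-0.136,-0.0007],"twist":[0,0,-0.01],"hand":35},{"translation":[-0.01,-0.136,-0.0007],"twist":[0,0,-0.01],"hand":35},{"translation":[-0.01,-0.136,-0.0007],"twist":[0,0,-0.01],"hand":35},{"translation":[-0.01,-0.136,-0.0007],"twist":[0,0,-0.01],"hand":35},{"translation":[-0.01,-0.136,-0.0007],"twist":[0,0,-0.01],"hand":35}]' 20
python3 - <<'E'
from h import *
im,M,K=shot('wrist','pics/w6.png')
cv2.imwrite('pics/w6b.png',cv2.resize(im,None,fx=1.5605,fy=1.5605,interpolation=cv2.INTER_CUBIC))
print(un())
E
```

```text
time: 8.3
tool_pos: [0.4501, -0.0304, 0.1614]
tool_rot: [0.68, 1.57, -0.733]
contact_force: [0.3, 0.5, -1.3]
opening: 0.0319
(np.float64(0.44047518525181995), np.float64(-0.10095861452665267))
```

View pics/w6b.png

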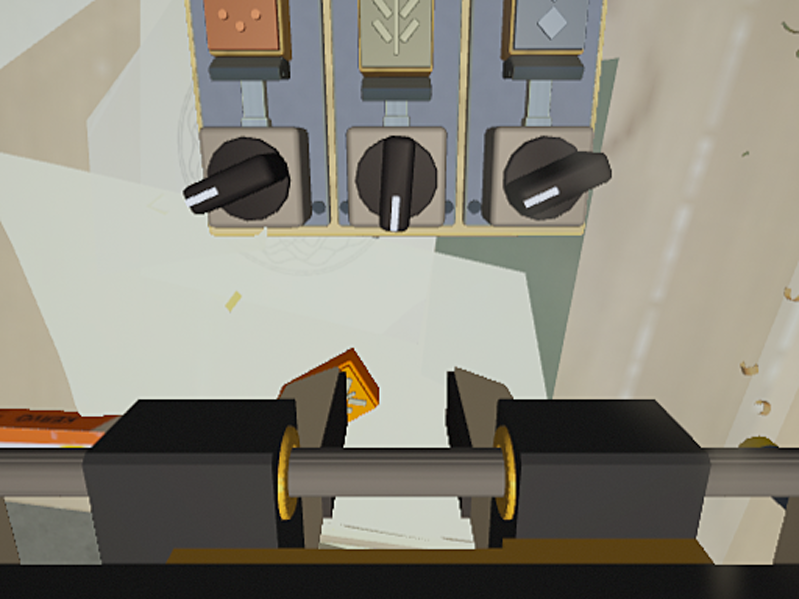

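The stamp lies flat and released in the bay. The empty clamp's knob disc is centred at about (396,179), with the bar along the clamp and the tip at (395,229).

Run:
```python
from h import *
d=np.load('pics/w6.png.npz');M,K=d['M'],d['K']
def f(n,u,v,z):
    p=p2w(u/1.5605,v/1.5605,z,M,K);print(n,'u %.4f n %.4f'%(U@p[:2],N@p[:2]))
f('disc far',397,136,.058);f('disc near',397,222,.058);f('disc L',356,179,.058);f('disc R',437,179,.058)
f('bar far',399,139,.088);f('bar near',395.5,231,.088)
f('barLf',386,141,.088);f('barLn',383,228,.088);f('barRf',413,141,.088);f('barRn',408,228,.088)
f('hous far',397,127,.052);f('white far',395,197,.088)
f('stamp near L',360,70,.05);f('R',430,70,.05)
bay(.504,-.1007,.11)
```

```text
disc far u 0.5197 n -0.1010
disc near u 0.4840 n -0.1009
disc L u 0.5023 n -0.0835
disc R u 0.5023 n -0.1180
bar far u 0.5187 n -0.1016
bar near u 0.4852 n -0.1003
barLf u 0.5180 n -0.0969
barLn u 0.4863 n -0.0955
barRf u 0.5180 n -0.1067
barRn u 0.4863 n -0.1051
hous far u 0.5234 n -0.1010
white far u 0.4980 n -0.1001
stamp near L u 0.5459 n -0.0856
R u 0.5459 n -0.1147
 tr [0.0516, 0.0634, -0.0003] tw [-0.0, 0.001, -0.001]
```

```bash
python3 -m creep '[{"translation":[0.01,0.0615,-0.0003],"twist":[0.04,0.001,0],"hand":33},{"translation":[0.03,0.0615,-0.0003],"twist":[0.04,0.001,0],"hand":33},{"translation":[0.045,0.0615,-0.0003],"twist":[0.04,0.001,0],"hand":33},{"translation":[0.0516,0.0615,-0.0003],"twist":[0.04,0.001,0],"hand":33},{"translation":[0.0516,0.0615,-0.0003],"twist":[0.04,0.001,0],"hand":33}]' 20
python3 - <<'E'
from h import *
print(un());bay(.502,-.1009,.088,-.04);print(robot.observe()['qpos'].round(2))
E
```

```text
time: 8.85
tool_pos: [0.5115, -0.0202, 0.1085]
tool_rot: [-2.12, 1.569, 2.711]
contact_force: [-0.3, -0.2, -0.0]
opening: 0.0302
(np.float64(0.5019373014581714), np.float64(-0.10042252608986534))
 tr [0.0205, 0.0001, 0.0005] tw [0.0, -0.001, 0.001]
[-0.19  0.48  1.75  0.    0.91  1.26]
```

```bash
python3 -m creep '[{"translation":[0.012,0.0001,0.0005],"twist":[0,0,0],"hand":33},{"translation":[0.0205,0.0001,0.0005],"twist":[0,0,0],"hand":33},{"translation":[0.0205,0.0001,0.0005],"twist":[0,0,0],"hand":33}]' 20
python3 -c "
from h import *
print(un(),robot.observe()['torque'].round(3))"
python3 -m creep '[{"translation":[0,0,0],"twist":[0,0,0],"hand":5},{"translation":[0,0,0],"twist":[0,0,0],"hand":5},{"translation":[0,0,0],"twist":[0,0,0],"hand":5},{"translation":[0,0,0],"twist":[0,0,0],"hand":5},{"translation":[0,0,0],"twist":[0,0,0],"hand":5}]' 45
python3 -c "
from h import *
o=robot.observe();print(un(),o['torque'].round(3),o['contact_force'].round(2));T=T_tool();print(np.arctan2(T[1,2],T[0,2])-.158+np.pi/2)"
```

```text
time: 9.15
tool_pos: [0.5109, -0.0206, 0.087]
tool_rot: [-1.991, 1.567, 2.839]
contact_force: [0.7, -0.3, 0.3]
opening: 0.0304
(np.float64(0.5013121212826722), np.float64(-0.10074940840678907)) [-0.008 -0.023  0.01 ]
time: 9.65
tool_pos: [0.5112, -0.0208, 0.0874]
tool_rot: [-1.927, 1.568, 2.904]
contact_force: [-0.5, -0.6, 2.8]
opening: 0.0118
(np.float64(0.5015093071701291), np.float64(-0.10097072357519878)) [-0.195  0.044  0.063] [-0.51 -0.57  2.81]
-0.039822284368106864
```

```bash
cat > t.py <<'E'
from h import *
o=robot.observe();T=T_tool();a=np.arctan2(T[1,2],T[0,2])-.158+np.pi/2
print('t',round(o['time'],2),'ang',round(-a,4),'un',np.round(un(),4),'tq',o['torque'].round(3),'F',o['contact_force'].round(1),'open',round(o['opening'],4),'q6',round(o['qpos'][5],3),'e6',o['joint_efforts'][5].round(3))
E
python3 -m creep '[{"translation":[0,0,0],"twist":[0.08,0,0],"hand":5},{"translation":[0,0,0],"twist":[0.16,0,0],"hand":5},{"translation":[0,0,0],"twist":[0.24,0,0],"hand":5},{"translation":[0,0,0],"twist":[0.32,0,0],"hand":5}]' 45; python3 t.py
python3 -m creep '[{"translation":[0,0,0],"twist":[0.06,0,0],"hand":5},{"translation":[0,0,0],"twist":[0.12,0,0],"hand":5},{"translation":[0,0,0],"twist":[0.18,0,0],"hand":5},{"translation":[0,0,0],"twist":[0.24,0,0],"hand":5}]' 45; python3 t.py
```

```text
time: 10.05
tool_pos: [0.5111, -0.0203, 0.0874]
tool_rot: [-1.877, 1.568, 2.63]
contact_force: [0.6, 2.7, -1.3]
opening: 0.0117
t 10.05 ang 0.363 un [ 0.5016 -0.1005] tq [ 0.467 -0.058  0.143] F [ 0.6  2.7 -1.3] open 0.0117 q6 1.585 e6 -0.884
time: 10.45
tool_pos: [0.5113, -0.0199, 0.0874]
tool_rot: [-1.878, 1.568, 2.387]
contact_force: [1.4, 2.0, -0.9]
opening: 0.0119
t 10.45 ang 0.6052 un [ 0.5018 -0.1001] tq [ 0.435 -0.147  0.174] F [ 1.4  2.  -0.9] open 0.0119 q6 1.827 e6 -0.621
```

```bash
python3 -m creep '[{"translation":[0,0.0003,0.0005],"twist":[0.05,0,0],"hand":5},{"translation":[0,0.0003,0.0005],"twist":[0.1,0,0],"hand":5},{"translation":[0,0.0003,0.0005],"twist":[0.15,0,0],"hand":5}]' 45; python3 t.py
for i in 1; do python3 -m creep '[{"translation":[0,0,0],"twist":[0.03,0,0],"hand":5},{"translation":[0,0,0],"twist":[0.06,0,0],"hand":5}]' 45 >/dev/null; python3 t.py; done
python3 -m creep '[{"translation":[0,0,0],"twist":[0.03,0,0],"hand":5},{"translation":[0,0,0],"twist":[0.06,0,0],"hand":5}]' 45 >/dev/null; python3 t.py
python3 -m creep '[{"translation":[0,0,0],"twist":[0.03,0,0],"hand":5},{"translation":[0,0,0],"twist":[0.06,0,0],"hand":5}]' 45 >/dev/null; python3 t.py
```

```text
time: 10.75
tool_pos: [0.5114, -0.0197, 0.0874]
tool_rot: [-2.021, 1.567, 2.093]
contact_force: [0.3, 3.7, -0.8]
opening: 0.0118
t 10.75 ang 0.7572 un [ 0.5019 -0.0999] tq [ 0.722 -0.184  0.189] F [ 0.3  3.7 -0.8] open 0.0118 q6 1.978 e6 -0.486
t 10.95 ang 0.818 un [ 0.502  -0.0998] tq [ 0.128 -0.097  0.152] F [-0.1  0.7 -1. ] open 0.0116 q6 2.039 e6 -0.201
t 11.15 ang 0.8789 un [ 0.5021 -0.0997] tq [ 0.068 -0.05   0.163] F [ 0.7  0.3 -1.4] open 0.0118 q6 2.1 e6 -0.22
t 11.35 ang 0.9398 un [ 0.5022 -0.0996] tq [ 0.024 -0.083  0.146] F [ 0.4  0.2 -1.3] open 0.0117 q6 2.161 e6 -0.221
```

```bash
python3 -m creep '[{"translation":[0,0,0],"twist":[0.02,0,0],"hand":5},{"translation":[0,0,0],"twist":[0.04,0,0],"hand":5}]' 45 >/dev/null; python3 t.py
python3 -m creep '[{"translation":[0,0,0],"twist":[0.02,0,0],"hand":5},{"translation":[0,0,0],"twist":[0.04,0,0],"hand":5}]' 45 >/dev/null; python3 t.py
python3 -m creep '[{"translation":[0,0,0],"twist":[0.02,0,0],"hand":5},{"translation":[0,0,0],"twist":[0.04,0,0],"hand":5}]' 45 >/dev/null; python3 t.py
```

```text
t 11.55 ang 0.9806 un [ 0.5022 -0.0996] tq [ 0.072 -0.073  0.201] F [ 0.1  0.6 -1.4] open 0.0115 q6 2.202 e6 -0.082
t 11.75 ang 1.022 un [ 0.5023 -0.0995] tq [ 0.114 -0.108  0.147] F [ 1.   1.5 -1.2] open 0.0116 q6 2.243 e6 -0.07
t 11.95 ang 1.0635 un [ 0.5023 -0.0995] tq [ 0.131 -0.155  0.216] F [ 0.2  0.2 -0.5] open 0.0117 q6 2.285 e6 -0.041
```

```bash
python3 -m creep '[{"translation":[0,0,0],"twist":[0.01,0,0],"hand":5}]' 45 >/dev/null; python3 t.py
python3 -m creep '[{"translation":[0,0,0],"twist":[0.01,0,0],"hand":5}]' 45 >/dev/null; python3 t.py
python3 -m creep '[{"translation":[0,0,0],"twist":[0.01,0,0],"hand":5}]' 45 >/dev/null; python3 t.py
python3 -m creep '[{"translation":[0,0,0],"twist":[0.01,0,0],"hand":5}]' 45 >/dev/null; python3 t.py
```

```text
t 12.05 ang 1.0748 un [ 0.5024 -0.0995] tq [ 0.1   -0.076  0.196] F [ 0.1  0.9 -0.2] open 0.0116 q6 2.296 e6 0.155
t 12.15 ang 1.0855 un [ 0.5024 -0.0995] tq [ 0.029 -0.073  0.245] F [ 0.6  1.  -0.6] open 0.0115 q6 2.307 e6 0.091
t 12.25 ang 1.0963 un [ 0.5024 -0.0995] tq [ 0.085 -0.142  0.242] F [ 0.9  0.1 -0.6] open 0.0116 q6 2.318 e6 0.091
t 12.35 ang 1.1072 un [ 0.5024 -0.0995] tq [ 0.064 -0.154  0.219] F [ 1.  -0.7 -0.4] open 0.0116 q6 2.328 e6 0.092
```

```bash
python3 -m creep '[{"translation":[0,0,0],"twist":[0.01,0,0],"hand":5}]' 45 >/dev/null; python3 t.py
python3 -m creep '[{"translation":[0,0,0],"twist":[0.01,0,0],"hand":5}]' 45 >/dev/null; python3 t.py
python3 -m creep '[{"translation":[0,0,0],"twist":[0.005,0,0],"hand":5}]' 45 >/dev/null; python3 t.py
python3 -m creep '[{"translation":[0,0,0],"twist":[0.003,0,0],"hand":5}]' 45 >/dev/null; python3 t.py
```

```text
t 12.45 ang 1.118 un [ 0.5024 -0.0994] tq [ 0.093 -0.054  0.261] F [ 0.1  0.9 -1.5] open 0.0114 q6 2.339 e6 0.096
t 12.55 ang 1.1289 un [ 0.5024 -0.0995] tq [ 0.117 -0.137  0.183] F [ 0.6  0.5 -1.4] open 0.0115 q6 2.35 e6 0.102
t 12.65 ang 1.1345 un [ 0.5025 -0.0994] tq [ 0.094 -0.086  0.233] F [ 0.5  0.3 -1.7] open 0.0117 q6 2.356 e6 0.223
t 12.75 ang 1.1378 un [ 0.5025 -0.0994] tq [ 0.072 -0.165  0.216] F [ 1.5  0.6 -0.7] open 0.0115 q6 2.359 e6 0.232
```

```bash
python3 -m creep '[{"translation":[0,0,0],"twist":[0.008,0,0],"hand":5}]' 45 >/dev/null; python3 t.py
python3 -m creep '[{"translation":[0,0,0],"twist":[0.008,0,0],"hand":5}]' 45 >/dev/null; python3 t.py
python3 -m creep '[{"translation":[0,0,0],"twist":[0.008,0,0],"hand":5}]' 45 >/dev/null; python3 t.py
```

```text
t 12.85 ang 1.1462 un [ 0.5025 -0.0994] tq [ 0.106 -0.161  0.248] F [ 0.7  1.  -1.4] open 0.0118 q6 2.368 e6 0.098
t 12.95 ang 1.1549 un [ 0.5025 -0.0994] tq [ 0.096 -0.124  0.252] F [ 1.4  0.  -1.2] open 0.0117 q6 2.376 e6 0.139
t 13.05 ang 1.1636 un [ 0.5025 -0.0994] tq [ 0.152 -0.117  0.296] F [ 0.2 -0.7 -1.2] open 0.0118 q6 2.385 e6 0.146
```

Fitting the torque samples (free 0.161 N m, 0.6 N m/rad) puts contact at about 0.996 rad. The force at 1.164 rad is therefore about 10 N, so I stop and let go.

```bash
python3 -m creep '[{"translation":[0,0,0],"twist":[0,0,0],"hand":33},{"translation":[0,0,0],"twist":[0,0,0],"hand":33},{"translation":[0,0,0],"twist":[0,0,0],"hand":33},{"translation":[0,0,0],"twist":[0,0,0],"hand":33}]' 45
python3 t.py
python3 -m creep '[{"translation":[-0.04,0,0],"twist":[0,0,0],"hand":33},{"translation":[-0.08,0,0],"twist":[0,0,0],"hand":33},{"translation":[-0.12,0,0],"twist":[0,0,0],"hand":33},{"translation":[-0.12,0,0],"twist":[0,0,0],"hand":33}]' 45
python3 -c "
from h import *
bay(.455,-.1007,.18)"
```

```text
time: 13.45
tool_pos: [0.5119, -0.0192, 0.0874]
tool_rot: [-1.968, 1.568, 1.738]
contact_force: [-0.6, -0.3, -0.1]
opening: 0.0299
t 13.45 ang 1.1638 un [ 0.5025 -0.0994] tq [ 0.081 -0.03  -0.031] F [-0.6 -0.3 -0.1] open 0.0299 q6 2.385 e6 0.001
time: 13.85
tool_pos: [0.5146, -0.02, 0.2128]
tool_rot: [2.699, 1.561, 0.122]
contact_force: [-0.1, 0.4, -0.1]
opening: 0.0301
 tr [0.0323, -0.02, 0.0463] tw [-1.164, -0.006, -0.009]
```

```bash
python3 -m creep '[{"translation":[0,-0.02,0.046],"twist":[-1.164,0,0],"hand":33},{"translation":[0,-0.02,0.046],"twist":[-1.164,0,0],"hand":33},{"translation":[0,-0.02,0.046],"twist":[-1.164,0,0],"hand":33},{"translation":[0,-0.02,0.046],"twist":[-1.164,0,0],"hand":33},{"translation":[0,-0.02,0.046],"twist":[-1.164,0,0],"hand":33}]' >/dev/null
python3 -m creep '[{"translation":[0,0,0],"twist":[-0.4,0,0],"hand":33},{"translation":[0,0,0],"twist":[-0.4,0,0],"hand":33},{"translation":[0,0,0],"twist":[-0.4,0,0],"hand":33},{"translation":[0,0,0],"twist":[-0.4,0,0],"hand":33}]'
python3 - <<'E'
from h import *
im,M,K=shot('wrist','pics/w7.png')
cv2.imwrite('pics/w7b.png',cv2.resize(im,None,fx=1.5605,fy=1.5605,interpolation=cv2.INTER_CUBIC))
E
```

```text
time: 14.75
tool_pos: [0.4643, -0.0277, 0.211]
tool_rot: [1.652, 1.567, 0.232]
contact_force: [0.1, 0.2, 0.1]
opening: 0.03
```

View pics/w7b.png

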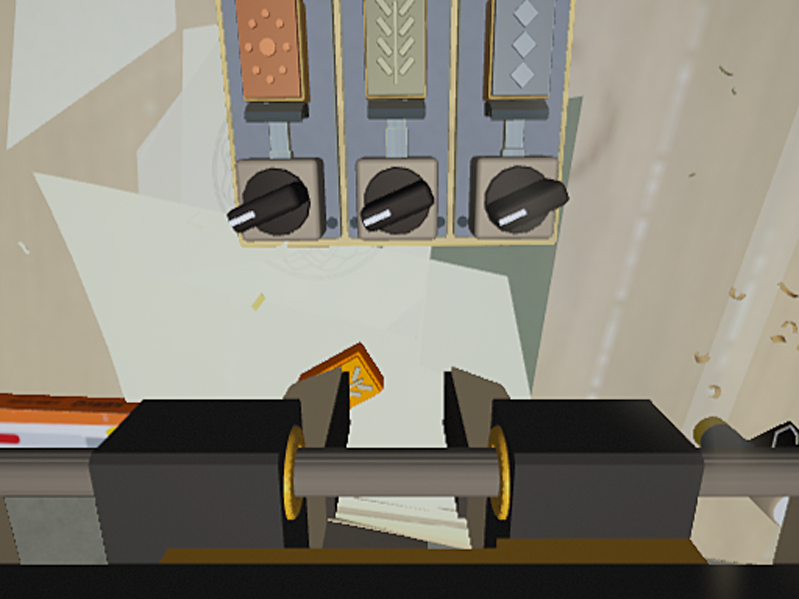

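The picture shows the stamp flat against the plate with the jaw closed on it, like its neighbours. The knob has turned, with its pointer at about (375,218). The neighbouring knobs are unchanged, and the gripper is clear of everything.

Run:
```python
from h import *
d=np.load('pics/w7.png.npz');M,K=d['M'],d['K']
a=p2w(365/1.5605,223/1.5605,.088,M,K);b=p2w(429/1.5605,190/1.5605,.088,M,K);v=(b-a)[:2]
print('knob angle',-np.arctan2(N@v,U@v))
print(robot.hand_in())
```

```text
knob angle 1.1056732214723064
the job is handed in; nothing more can be done
None
```

The grey-green leaf stamp is lying flat, face up, in the empty middle bay. It is clamped at an estimated 10 N, and I handed the job in at about 15 s.

- **Clamping:** I turned only that bay's knob clockwise. Free turning took about 0.16 N m, and the torque began to rise at about 1.0 rad. I stopped at 1.164 rad by the gripper's angle, then let go and backed away. The torque readings were noisy, about ±0.025 N m each, so the force comes from fitting about a dozen of them.
- **Last picture:** The stamp sits square with the jaw closed on it. The neighbouring clamps, their stamps and their knobs look unchanged.
- **Disagreement:** The knob angle I read from that picture was 1.11 rad, about 0.06 rad less than the gripper's angle. I put this down to coarse pixel picking. If it were real, the force would be about 7 N, still within the 4 to 14 N range.
- **Not checked:** I did not look at the ink pot or the glue stick again. I never positively identified the glue stick; the arm worked only between the stamp's starting place and the rack.

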